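Slide the slotted bar board out over the edge of the serving step

TASK

Of the two thin wooden boards lying on the low steel step, push the one with the hand slot towards the step's far edge (the one away from the robot) until its slotted end sticks out 45 mm past that edge, square to it, so that the whole slot hangs free for a hand. Slide it with the fingertips only, keeping it flat on the step and never lifting it, and leave the plain board, the cup on the step and everything else where they are. Finish with the gripper clear.

Things in the scene. Friction and masses are not known exactly. Their poses are not given: they have to be found in the camera images.
- step: Low fixed stainless step, 280 mm deep (its x), 460 mm wide (its y), flat top 50 mm above the table. Origin: centre of its underside, on the table. Its +x points roughly away from the robot, the way to push; far edge of the top at x = +140 mm. Its place and heading differ each time (up to about 13 degrees).
- step_edge (a point): Middle of the step's far edge, at the height of its top; axes as the step's (x points outwards across the edge, y along the edge, z up). The overhang is how far slot_end lies ahead of this point along this x.
- slot_board: Thin loose wooden board to push: 140 (its x) x 110 x 8 mm, 70 to 120 g, through slot 20 x 60 mm (long side across) 12 mm from the +x end. Origin: centre of underside. Flat on the step's left or right half, middle 115 mm off the step's middle line, slotted end towards the far edge, 25 to 60 mm short of it, up to 12 degrees off square. Stops when the push stops.
- slot_end (a point): Middle of the slotted (+x) end of that board, at its underside, 70 mm ahead of the board's origin; axes as the board's.
- plain_board: Board of the same wood and outline (140 x 110 x 8 mm) without a slot, lying on the other half of the step; leave it alone. Origin: centre of its underside.
- cup: White foam cup, loose, upright on the step between the two boards, 35 to 70 mm from the far edge: 85 mm tall, 52 mm across the rim, 38 mm at the foot; leave it alone. Origin: centre of its underside.
- bottle_a: Juice-coloured bottle, 54 mm across, 150 mm tall, standing on the table beside the step; leave alone. Origin: centre of its underside.
- bottle_b: White bottle, 54 mm across, 150 mm tall, standing on the table beside the step; leave alone. Origin: centre of its underside.
- pitcher: Lime-green open jug with a handle, 100 mm across, 170 mm tall, on the table beside the step; leave alone. Origin: centre of its underside.
- bowl: Steel bowl, 110 mm across, 50 mm tall, on the table beside the step; leave alone. Origin: centre of its underside.
Mind the look-alikes: they are no part of the job. What is shaped like the slot_board but red is not meant.

How it is judged:
By the outcome, as a careful person would: the job done as asked, in the order asked, and still so for the second after the job is handed in, with the robot touching nothing.
It also fails if it takes over 38 s, if anything falls off the work surface, if the arm or the gripper's body presses on something with over 40 N, if the wrist force passes 120 N, or if a joint passes its speed limit or range.

ROBOT

A 6-joint arm with a two-finger parallel gripper is mounted at the origin on the work surface. World frame = base frame: x ahead of the robot, y to its left, z up, the work surface at z = 0. Lengths are in m, angles in rad, forces in N, time in s.
With the tool pointing down it reaches from about 0.375 to 0.9 m from the base axis. Payload 3.1 kg.
Tool frame: the origin (TCP) lies between the finger pads; the fingertips stand 25 mm ahead of it and the grasp point (between the pads) lies 6 mm ahead of it; y points along the fingers, x is the direction in which the jaws open and shut, and the axes are right-handed (so a half turn about y gives the same grasp; the last joint's range is limited). The gripper opens to 87 mm and grips with 3 to 60 N. Pads are 19 mm wide; open, the fingers measure 117 mm over their backs; the gripper's body (75 mm by 190 mm) begins 51 mm behind the grasp point.
Start: joints at [-0.178, 0.527, 1.433, -0, 1.181, -0.178], TCP at [0.625, 0, 0.248] pointing down, gripper open.
Joint ranges: [-3.08, 3.08], [-0.75, 2.2], [0.22, 2.44], [-1.43, 4.57], [0, 2.65], [-2.85, 2.85]. Speed limits (rad/s): [2.79, 2.79, 3.14, 3.14, 3.14, 3.14].

INTERFACE

Orientations are given as a unit quaternion [x, y, z, w].
In Python, from rig import robot gives the robot as it stands.
- The arm moves only by the tool carry_out, never from a script. Its argument "moves" is a list of rows, each a list of 7 numbers: the opening, from 0 (shut) to 1 (fully open), then the shift along the tool's x, y, z in cm, then the turn, a rotation vector about the tool's x, y, z in rad. In form: [[grip, x, y, z, rx, ry, rz], ...]. A call has 1 to 20 rows; each row is the pose to reach, as a shift and turn from the pose commanded when the call began, along the tool's axes at that moment; what a row does not reach only later rows make up. A row lasts 1/10 s, in which the tool goes at most 50 mm and 8.59 degrees, less where a joint would pass 70% of its speed; a pose out of reach is approached as far as the arm can. A call with a gripper value outside its range is refused whole. The fingers move at their own pace and stop on an object; "force" is the grip in N (left out, the last holds). Time passes only in rows, so rows that repeat a pose let the fingers close. It gives the time, the measured TCP pose, the force and the opening at its end, in the units of the state.
- robot.get_obs(): the state, without advancing time (a new reading comes with each control period).
- robot.camera(name): name is "scene" or "side" or "wrist"; returns the picture (480x640x3 uint8, red, green, blue); there is no depth.
- robot.camera_params(name): a dict with "fx", "fy", "cx", "cy" (pixels), "extrinsics" (4x4, takes a point from camera to world coordinates); the wrist camera has in their place "mount" (4x4, takes a point from camera to tool coordinates, whose origin is the TCP and whose axes are the tool frame's). Camera axes: x right, y down, z forward; pixel columns grow to the right and rows downward; lengths in m; the calibration is good to about 2 mm. The wrist camera is an equidistant fisheye: a pixel r from the principal point sees the ray r / f radians off the axis. A picture is of the moment at which its call begins: read the wrist's pose just before it. camera_params takes no time and is no camera call.
- robot.hand_in(): hands the job in, once; it reports no verdict.
The state is a dict: "time": time; "q": joint angles; "joint_velocities": joint speeds; "joint_torque": joint torques, N m; "position": TCP position; "tool_rot": TCP orientation; "ft_force": force on the tool from outside, world axes, zero at the start; "moment": the same for the moment, N m; "grip_width": finger opening in m.
Only numpy, scipy, OpenCV 4.12 (cv2) and the standard library are available. Lean on these libraries where they do the work, as an engineer would, in place of code of your own. Each camera call takes 0.05 s, during which the arm holds its last target.

## Working session

There is one attempt and no reset: what is moved stays moved. The work goes in short steps, Python scripts to look and compute and a tool call to move; the robot and the scene stay as the last step left them, time stands still between calls to the robot, and variables do not carry over. Pictures are saved under pics/ and viewed, and the job is handed in when it is done.

Besides the shell and the picture viewer there is one more tool, called by a JSON object that holds its "name" and its "arguments", one argument or row to a line. carry_out: Moves the arm, as the interface text tells. Its arguments: {"type":"object","properties":{"moves":{"type":"array"},"force":{"type":"number"}},"required":["moves"]}

```bash
mkdir -p pics; ls
python3 - <<'E'
from rig import robot
import cv2, numpy as np
np.set_printoptions(precision=4,suppress=True)
o=robot.get_obs(); print(o)
for n in ["scene","side","wrist"]:
    p=robot.camera_params(n); print(n,p)
    cv2.imwrite(f"pics/{n}0.png",robot.camera(n)[:,:,::-1])
E
```

```text
pics
{'time': 0.0, 'q': array([-0.1785,  0.5285,  1.4339, -0.    ,  1.1814, -0.1785]), 'joint_velocities': array([-0.0008, -0.0005, -0.    , -0.0003,  0.0012, -0.0006]), 'joint_torque': array([ -0.0005, -44.0045, -17.6594,   0.0633,   0.0583,  -0.0002]), 'position': array([0.6243, 0.0001, 0.2466]), 'tool_rot': array([-0.707 ,  0.0008,  0.0008,  0.7072]), 'ft_force': array([ 0.2364, -1.0766, -0.4723]), 'moment': array([0.0058, 0.0453, 0.0664]), 'grip_width': 0.0869733047445085}
scene {'fx': 602.2141313013133, 'fy': 602.2141313013133, 'cx': 302.89453220801244, 'cy': 241.2651936648127, 'extrinsics': array([[ 0.0904,  0.7412, -0.6652,  1.4904],
       [ 0.9959, -0.0711,  0.0562, -0.0662],
       [-0.0056, -0.6675, -0.7446,  1.1581],
       [ 0.    ,  0.    ,  0.    ,  1.    ]])}
side {'fx': 618.0525835276118, 'fy': 618.0525835276118, 'cx': 332.01684200980543, 'cy': 238.29681656260598, 'extrinsics': array([[-0.7754, -0.4606,  0.432 , -0.2486],
       [-0.6312,  0.5436, -0.5533,  0.9322],
       [ 0.0201, -0.7017, -0.7122,  1.2353],
       [ 0.    ,  0.    ,  0.    ,  1.    ]])}
wrist {'fx': 371.64829954431775, 'fy': 371.64829954431775, 'cx': 322.4231581403581, 'cy': 238.0036365097362, 'mount': array([[ 1.    , -0.    , -0.0013,  0.0009],
       [ 0.0012, -0.2786,  0.9604, -0.1359],
       [-0.0004, -0.9604, -0.2786,  0.0755],
       [ 0.    ,  0.    ,  0.    ,  1.    ]])}
```

View pics/scene0.png

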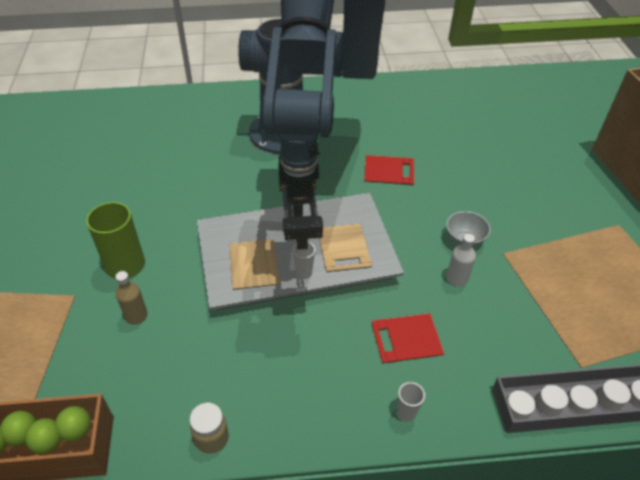

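View pics/side0.png

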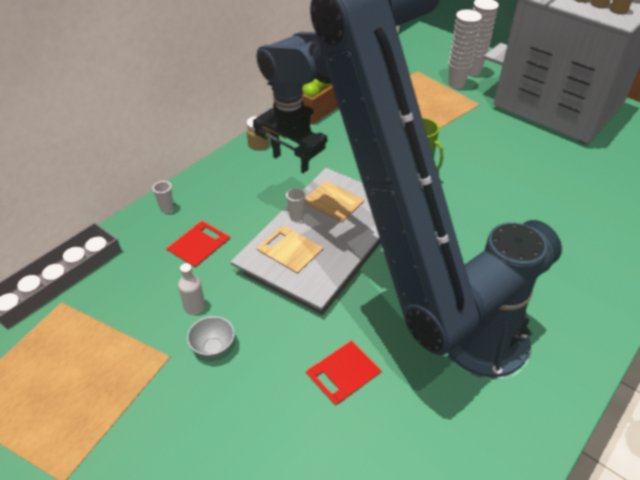

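View pics/wrist0.png

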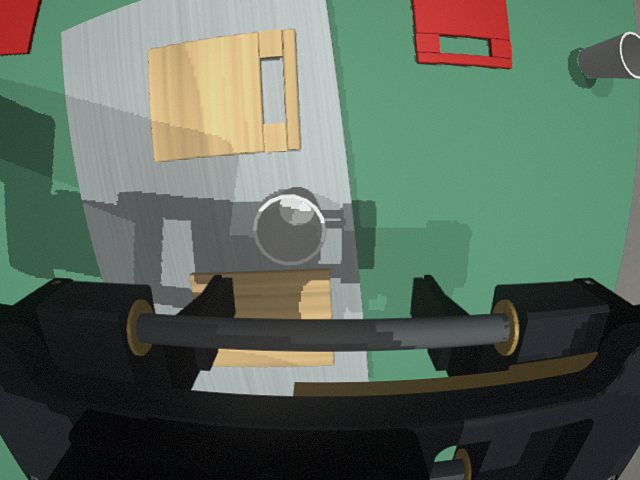

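```bash
cat > h.py <<'E'
import numpy as np, cv2
from scipy.spatial.transform import Rotation as R
def Tm(obs):
    T=np.eye(4);T[:3,:3]=R.from_quat(obs['tool_rot']).as_matrix();T[:3,3]=obs['position'];return T
def rays(name,par,px,obs=None):
    px=np.atleast_2d(np.asarray(px,float))
    x=(px[:,0]-par['cx'])/par['fx'];y=(px[:,1]-par['cy'])/par['fy']
    if name=='wrist':
        th=np.hypot(x,y);s=np.where(th>1e-9,np.sin(th)/np.maximum(th,1e-9),1)
        d=np.stack([x*s,y*s,np.cos(th)],1);E=Tm(obs)@par['mount']
    else:
        d=np.stack([x,y,np.ones_like(x)],1);d/=np.linalg.norm(d,axis=1)[:,None];E=par['extrinsics']
    return E[:3,3],d@E[:3,:3].T
def onplane(name,par,px,z,obs=None):
    o,d=rays(name,par,px,obs);t=(z-o[2])/d[:,2];return (o+t[:,None]*d)[:,:2]
def tri(o1,d1,o2,d2):
    A=np.stack([d1,-d2],1);s=np.linalg.lstsq(A,o2-o1,rcond=None)[0]
    a=o1+s[0]*d1;b=o2+s[1]*d2;return (a+b)/2,np.linalg.norm(a-b)
def wood(img):
    hsv=cv2.cvtColor(img,cv2.COLOR_RGB2HSV)
    m=cv2.inRange(hsv,(10,70,60),(28,255,255))
    return m
def quad(c):
    h=cv2.convexHull(c)
    for e in np.arange(2,25,.5):
        a=cv2.approxPolyDP(h,e,True)
        if len(a)==4:return a[:,0]
    return None
E
python3 - <<'E'
from rig import robot
from h import *
np.set_printoptions(precision=4,suppress=True)
o=robot.get_obs()
boxes={'wrist':(130,10,350,180),'scene':(315,215,380,280),'side':(245,215,335,280)}
res={}
for n in boxes:
    im=cv2.imread(f"pics/{n}0.png")[:,:,::-1];par=robot.camera_params(n)
    m=wood(im);x0,y0,x1,y1=boxes[n];mm=np.zeros_like(m);mm[y0:y1,x0:x1]=m[y0:y1,x0:x1]
    cs,_=cv2.findContours(mm,cv2.RETR_EXTERNAL,cv2.CHAIN_APPROX_NONE)
    cs=[c for c in cs if len(c)>20]; c=np.vstack(cs)
    print(n,len(cs),quad(c).tolist())
    W=onplane(n,par,c[:,0]+0.0,0.058,o)
    r=cv2.minAreaRect((W*1000).astype(np.float32)); print(r, cv2.boxPoints(r))
    q=quad(c); res[n]=(onplane(n,par,q,0.058,o),q)
    print(res[n][0])
def corners(n):return res[n]
# triangulate matching by nearest plan position
for a,b in [('wrist','scene'),('wrist','side'),('scene','side')]:
    for W,q in zip(*res[a]):
        j=np.argmin(np.linalg.norm(res[b][0]-W,axis=1))
        o1,d1=rays(a,robot.camera_params(a),q,o);o2,d2=rays(b,robot.camera_params(b),res[b][1][j],o)
        print(a,b,*tri(o1,d1[0],o2,d2[0]))
E
```

```text
wrist 1 [[294, 30], [298, 149], [154, 161], [148, 50]]
((533.98291015625, 112.92965698242188), (138.48605346679688, 109.35567474365234), 2.494189739227295) [[462.426  164.5424]
 [467.1849  55.2903]
 [605.5398  61.3169]
 [600.7809 170.569 ]]
[[0.6002 0.1686]
 [0.6035 0.0619]
 [0.4675 0.0563]
 [0.463  0.1629]]
scene 1 [[359, 224], [370, 265], [327, 270], [322, 228]]
((533.9329833984375, 114.09862518310547), (140.5732421875, 109.18746948242188), 2.3744194507598877) [[461.4449 165.7336]
 [465.9685  56.6398]
 [606.421   62.4637]
 [601.8975 171.5574]]
[[0.463  0.1627]
 [0.598  0.1682]
 [0.6034 0.0651]
 [0.4678 0.0685]]
side 1 [[281, 226], [322, 247], [297, 272], [257, 249]]
((528.6952514648438, 117.41618347167969), (141.52658081054688, 112.90971374511719), 2.333073854446411) [[455.6924 170.9436]
 [460.2888  58.1274]
 [601.6981  63.8888]
 [597.1017 176.7049]]
[[0.6011 0.0709]
 [0.4653 0.0596]
 [0.4575 0.1679]
 [0.5907 0.1753]]
wrist scene [0.6004 0.1676 0.0611] 0.00011223872044079276
wrist scene [0.6039 0.0635 0.0591] 0.0030975933932578118
wrist scene [0.4763 0.0621 0.0707] 0.011085087551980679
wrist scene [0.4632 0.1627 0.0583] 0.0002176838785527023
wrist side [0.5984 0.1702 0.0489] 0.0028583736171492887
wrist side [0.6047 0.0636 0.0508] 0.0052082286150894495
wrist side [0.4667 0.0568 0.0553] 0.0016046467044585578
wrist side [0.4605 0.1644 0.0528] 0.0003350206967760884
scene side [0.4597 0.1643 0.0538] 0.0018577603998642207
scene side [0.5942 0.1704 0.0524] 0.002528701063853377
scene side [0.6026 0.067  0.0553] 0.003806545064063029
scene side [0.4657 0.065  0.0592] 0.008445659331082952
```

Run:
```python
from rig import robot
from h import *
np.set_printoptions(precision=4,suppress=True)
o=robot.get_obs()
im=cv2.imread("pics/wrist0.png")[:,:,::-1];par=robot.camera_params('wrist')
hsv=cv2.cvtColor(im,cv2.COLOR_RGB2HSV)
green=cv2.inRange(hsv,(45,60,0),(95,255,255))
# far edge: first transition step->green scanning right
pts=[]
for v in list(range(2,190,4)):
    row=green[v]; s=310
    u=next((u for u in range(s,420) if row[u:u+4].all()),None)
    if u: pts.append((u-.5,v))
W=onplane('wrist',par,pts,.05,o)
def fit(W):
    for _ in range(4):
        vx,vy,x0,y0=cv2.fitLine(W.astype(np.float32),cv2.DIST_HUBER,0,.001,.001).ravel()
        r=(W-[x0,y0])@[-vy,vx]; 
        W=W[abs(r)<max(.002,2*r.std())]
    return (vx,vy,x0,y0),r.std(),len(W)
print('far wrist',fit(W)); l=fit(W)[0]; print(np.degrees(np.arctan2(l[0],-l[1]))-0, W[::6])
# near edge
pts=[]
for v in range(60,250,4):
    u=next((u for u in range(140,20,-1) if green[v,u-3:u+1].all()),None)
    if u: pts.append((u+.5,v))
W2=onplane('wrist',par,pts,.05,o);print('near?',fit(W2))
vis=im.copy()[:,:,::-1].copy(); vis[green>0]=(0,0,255); cv2.imwrite('pics/g0.png',vis)
# scene top quad
im=cv2.imread("pics/scene0.png");print(im[285:310,250].tolist())
cv2.imwrite('pics/sc_crop.png',cv2.resize(im[180:320,180:420],None,fx=3.3,fy=3.3,interpolation=cv2.INTER_CUBIC))
```

```text
far wrist ((np.float32(0.12293237), np.float32(-0.9924151), np.float32(0.6346223), np.float32(0.14545877)), np.float64(0.0002576508534195394), 47)
7.061368 [[0.6284 0.1982]
 [0.631  0.1743]
 [0.6336 0.1514]
 [0.6371 0.1291]
 [0.6397 0.1073]
 [0.6424 0.0857]
 [0.6452 0.0642]
 [0.6471 0.0426]]
near? ((np.float32(0.12226593), np.float32(-0.9924974), np.float32(0.3581108), np.float32(0.10719321)), np.float64(0.0004032682803547532), 48)
[[110, 154, 182], [100, 137, 159], [97, 118, 132], [117, 126, 128], [134, 137, 136], [140, 143, 139], [141, 144, 140], [141, 144, 140], [141, 144, 140], [142, 145, 140], [142, 145, 140], [142, 144, 140], [142, 145, 141], [140, 142, 138], [128, 130, 127], [105, 109, 104], [86, 89, 85], [69, 73, 69], [57, 64, 56], [57, 69, 53], [58, 72, 51], [58, 72, 49], [59, 73, 50], [59, 76, 52], [63, 81, 55]]
```

View pics/sc_crop.png

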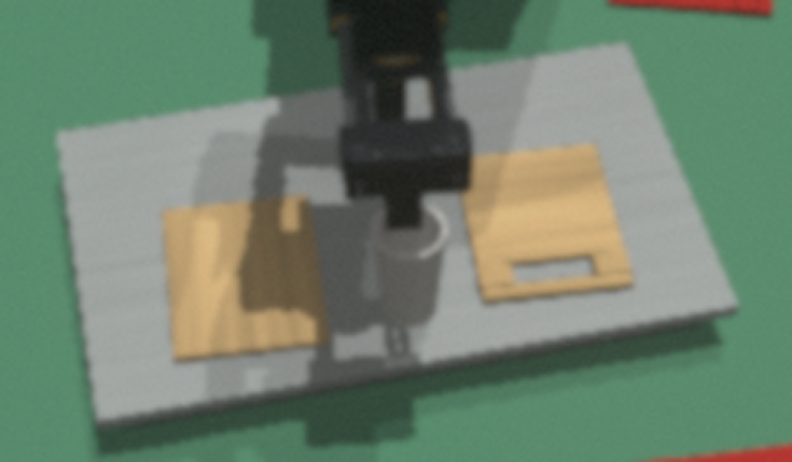

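View pics/g0.png

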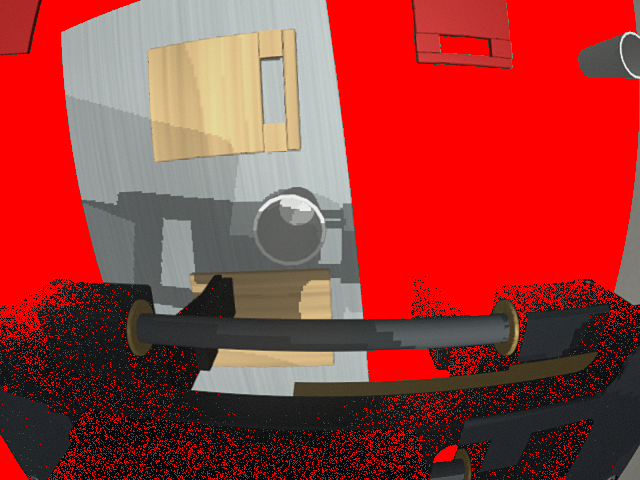

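Run:
```python
from rig import robot
from h import *
np.set_printoptions(precision=4,suppress=True)
o=robot.get_obs()
par={n:robot.camera_params(n) for n in('wrist','scene','side')}
n=np.array([.9924,.1229]);t=np.array([-.1229,.9924])
def st(p): p=np.atleast_2d(p);return np.c_[p@n-.6477,p@t]
# cup rim
rim=[(254,229),(325,229),(290,195),(290,264)]
W=onplane('wrist',par['wrist'],rim,.135,o);print('cup rim st',st(W),W.mean(0))
o1,d1=rays('wrist',par['wrist'],[(290,229)],o)
o2,d2=rays('side',par['side'],[(296,195)],o);print('cup tri',tri(o1,d1[0],o2,d2[0]))
for nm,q in [('bottle_b top',(468,240)),('bowl c',(468,230))]:
    W=onplane('scene',par['scene'],[q],.15 if 'bot' in nm else .05);print(nm,W,st(W))
c=np.array([.534,.113]);print('board st',st(c))
# target tool orientation
T=Tm(o);print(T[:3,:3])
```

```text
cup rim st [[-0.0736 -0.0607]
 [-0.0245 -0.0668]
 [-0.0451 -0.0403]
 [-0.0524 -0.0893]] [0.6022 0.0098]
cup tri (array([0.6014, 0.0077, 0.1273]), np.float64(0.0012901757539072187))
bottle_b top [[0.6214 0.3797]] [[0.0157 0.3005]]
bowl c [[0.5022 0.4331]] [[-0.0961  0.3681]]
board st [[-0.1039  0.0465]]
[[ 1.     -0.0017 -0.    ]
 [ 0.      0.0003  1.    ]
 [-0.0017 -1.      0.0003]]
```

{"name": "carry_out", "arguments": {
  "moves": [
    [0.6,-5,0,3,0,0.15,0],
    [0.6,-10,0,6,0,0.3,0],
    [0.6,-15,0,9,0,0.45,0],
    [0.6,-19.8,2,12,0,0.6,0],
    [0.6,-19.8,4,12,0,0.75,0],
    [0.6,-19.8,6,12,0,0.9,0],
    [0.6,-19.8,8,12,0,1.05,0],
    [0.6,-19.8,10,12,0,1.2,0],
    [0.6,-19.8,12,12,0,1.35,0],
    [0.6,-19.8,13,12,0,1.448,0],
    [0.6,-19.8,13,12,0,1.448,0],
    [0.6,-19.8,13,12,0,1.448,0],
    [0.6,-19.8,13,12,0,1.448,0]
  ]
}}

```text
time: 1.45
position: [0.4275, 0.1201, 0.1181]
tool_rot: [-0.53, 0.468, -0.468, 0.53]
ft_force: [0.4, -0.8, 0.8]
grip_width: 0.0523
```

Run:
```python
from rig import robot
from h import *
np.set_printoptions(precision=4,suppress=True)
o=robot.get_obs();print(o['time'],o['position'],o['grip_width'],o['ft_force'],o['q']);print(Tm(o)[:3,:3])
cv2.imwrite("pics/w1.png",robot.camera("wrist")[:,:,::-1])
```

```text
1.45 [0.4275 0.1201 0.1181] 0.05231241306611412 [ 0.3752 -0.8173  0.8046] [ 0.0212  0.5237  1.9959 -0.      0.6207  1.4677]
[[ 0.124   0.0013  0.9923]
 [-0.9923  0.      0.124 ]
 [ 0.0002 -1.      0.0013]]
```

View pics/w1.png

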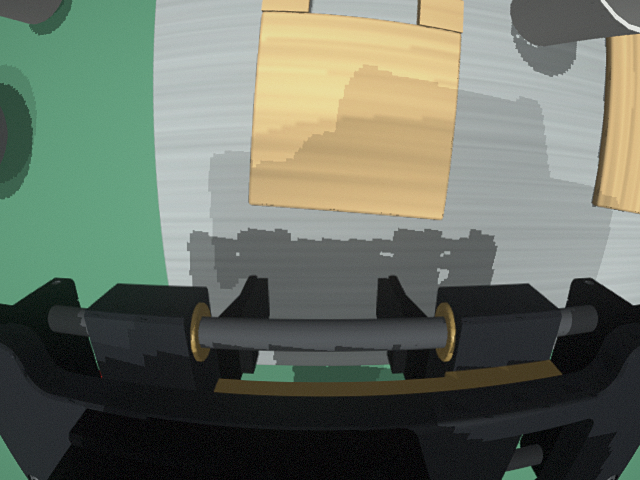

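{"name": "carry_out", "arguments": {
  "moves": [
    [0.6,0,1.5,0,0,0,0],
    [0.6,0,3,0,0,0,0],
    [0.6,0,3.6,0,0,0,0],
    [0.6,0,3.9,0,0,0,0],
    [0.6,0,4.0,0,0,0,0],
    [0.6,0,4.0,0,0,0,0]
  ]
}}

```text
time: 2.1
position: [0.4272, 0.1201, 0.0779]
tool_rot: [-0.53, 0.468, -0.469, 0.53]
ft_force: [0.2, 0.1, -0.0]
grip_width: 0.0526
```

Run:
```python
from rig import robot
from h import *
np.set_printoptions(precision=4,suppress=True)
o=robot.get_obs();print(o['time'],o['position'],o['grip_width'],o['ft_force'],o['q'])
cv2.imwrite("pics/w2.png",robot.camera("wrist")[:,:,::-1])
im=robot.camera("side");cv2.imwrite("pics/s2.png",cv2.resize(im[150:330,190:430],None,fx=3.3,fy=3.3,interpolation=cv2.INTER_CUBIC)[:,:,::-1])
```

```text
2.1 [0.4272 0.1201 0.0779] 0.052570987262033714 [ 0.198   0.0793 -0.0494] [0.0211 0.6111 2.0193 0.     0.5105 1.4689]
```

View pics/w2.png

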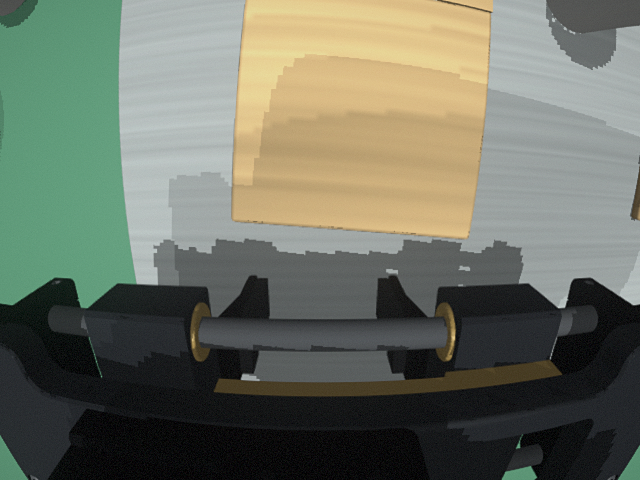

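View pics/s2.png

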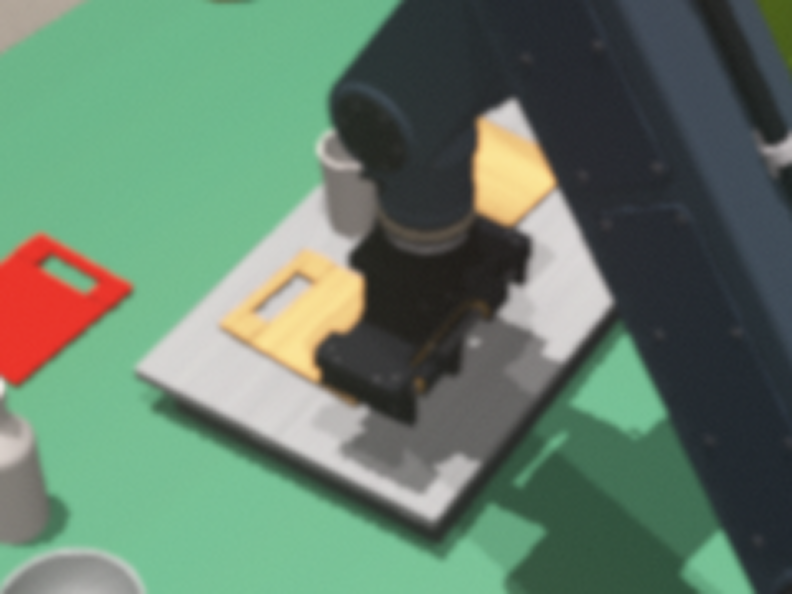

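{"name": "carry_out", "arguments": {
  "moves": [
    [0.6,0,0,0.8,0,0,0],
    [0.6,0,0,1.6,0,0,0],
    [0.6,0,0,2.1,0,0,0],
    [0.6,0,0,2.5,0,0,0],
    [0.6,0,0,2.9,0,0,0],
    [0.6,0,0,3.3,0,0,0],
    [0.6,0,0,3.7,0,0,0],
    [0.6,0,0,4.1,0,0,0],
    [0.6,0,0,4.5,0,0,0],
    [0.6,0,0,4.5,0,0,0]
  ]
}}

```text
time: 3.2
position: [0.4728, 0.1256, 0.0776]
tool_rot: [-0.529, 0.468, -0.469, 0.53]
ft_force: [-0.0, -0.6, -0.8]
grip_width: 0.0524
```

Run:
```python
from rig import robot
from h import *
np.set_printoptions(precision=4,suppress=True)
o=robot.get_obs();print(o['time'],o['position'],o['grip_width'],o['ft_force'],o['q'])
cv2.imwrite("pics/w3.png",robot.camera("wrist")[:,:,::-1])
```

```text
3.2 [0.4728 0.1256 0.0776] 0.05239421801458036 [-0.049  -0.5549 -0.807 ] [0.0308 0.6387 1.907  0.0001 0.5942 1.4787]
```

View pics/w3.png

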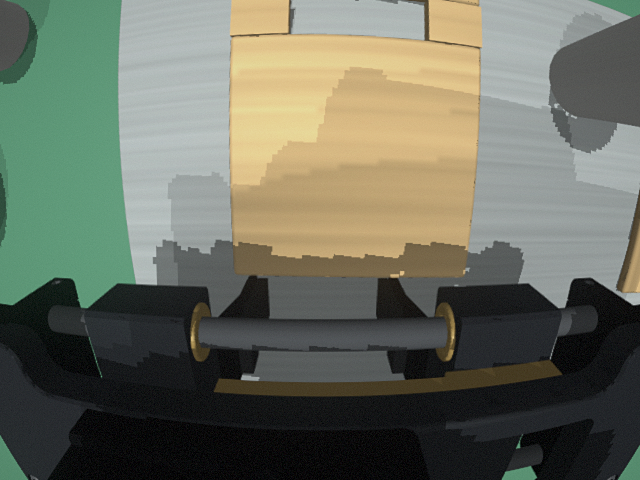

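{"name": "carry_out", "arguments": {
  "moves": [
    [0.6,0,0,0.4,0,0,0],
    [0.6,0,0,0.8,0,0,0],
    [0.6,0,0,1.2,0,0,0],
    [0.6,0,0,1.6,0,0,0],
    [0.6,0,0,2.0,0,0,0],
    [0.6,0,0,2.4,0,0,0],
    [0.6,0,0,2.8,0,0,0],
    [0.6,0,0,3.2,0,0,0],
    [0.6,0,0,3.6,0,0,0],
    [0.6,0,0,4.0,0,0,0],
    [0.6,0,0,4.3,0,0,0],
    [0.6,0,0,4.6,0,0,0],
    [0.6,0,0,4.6,0,0,0]
  ]
}}

```text
time: 4.55
position: [0.518, 0.1312, 0.0776]
tool_rot: [-0.529, 0.468, -0.469, 0.53]
ft_force: [-0.3, 0.0, -0.3]
grip_width: 0.0524
```

Run:
```python
from rig import robot
from h import *
np.set_printoptions(precision=4,suppress=True)
o=robot.get_obs();print(o['time'],o['position'],o['grip_width'],o['ft_force'],o['q'],o['tool_rot'])
cv2.imwrite("pics/w4.png",robot.camera("wrist")[:,:,::-1])
im=robot.camera("scene");cv2.imwrite("pics/sc4.png",im[:,:,::-1])
cv2.imwrite("pics/sc4c.png",cv2.resize(im[180:320,180:420],None,fx=3.3,fy=3.3,interpolation=cv2.INTER_CUBIC)[:,:,::-1])
```

```text
4.55 [0.518  0.1312 0.0776] 0.052369111090765245 [-0.3034  0.0315 -0.2825] [0.0388 0.671  1.7926 0.     0.6768 1.4868] [-0.5295  0.4681 -0.4687  0.53  ]
```

View pics/w4.png

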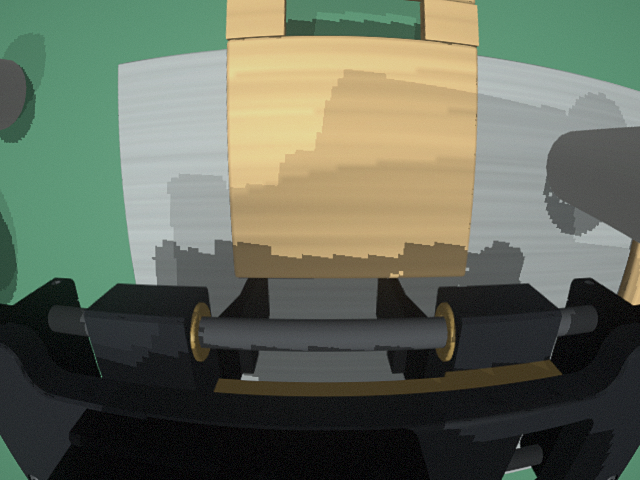

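View pics/sc4c.png

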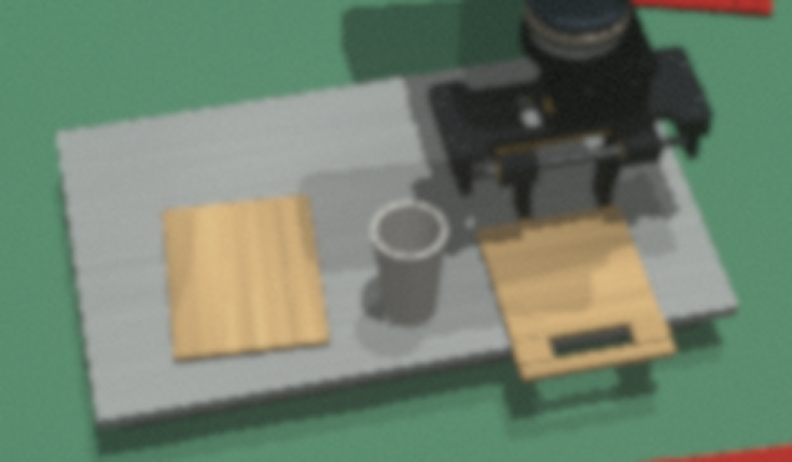

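```bash
cat > meas.py <<'E'
from rig import robot
from h import *
import sys
np.set_printoptions(precision=4,suppress=True)
def fitl(W):
    for _ in range(4):
        vx,vy,x0,y0=cv2.fitLine(W.astype(np.float32),cv2.DIST_HUBER,0,.001,.001).ravel()
        r=(W-[x0,y0])@np.array([-vy,vx]);W=W[abs(r)<max(.001,2*r.std())]
    return np.array([vx,vy]),np.array([x0,y0]),r.std(),len(W)
def edge_w(im,o,cols):
    par=robot.camera_params('wrist');hsv=cv2.cvtColor(im,cv2.COLOR_RGB2HSV)
    g=cv2.inRange(hsv,(45,60,0),(95,255,255));pts=[]
    for u in cols:
        v=next((v for v in range(170,2,-1) if g[v-3:v+1,u].all()),None)
        if v: pts.append((u,v+.5))
    return fitl(onplane('wrist',par,pts,.05,o))
def board(n,im,o,box):
    par=robot.camera_params(n);m=wood(im);x0,y0,x1,y1=box;mm=np.zeros_like(m);mm[y0:y1,x0:x1]=m[y0:y1,x0:x1]
    cs,_=cv2.findContours(mm,cv2.RETR_EXTERNAL,cv2.CHAIN_APPROX_NONE);c=np.vstack([c for c in cs if len(c)>20])
    return onplane(n,par,c[:,0],.058,o)
E
python3 - <<'E'
from meas import *
o=robot.get_obs()
im=cv2.imread('pics/w4.png')[:,:,::-1]
d,p,s,k=edge_w(im,o,list(range(125,222,4))+list(range(484,570,4)))
d=d*np.sign(d[1]);nn=np.array([d[1],-d[0]]);print('edge',np.degrees(np.arctan2(nn[1],nn[0])),nn@p,s,k)
for a,b in(((125,222)),((484,570))):
    e=edge_w(im,o,range(a,b,3));print(e)
# board sides & rear in wrist
m=wood(im);par=robot.camera_params('wrist')
L=[];Rr=[]
for v in range(50,260,5):
    xs=np.where(m[v,200:500])[0]+200;L.append((xs[0]-.5,v));Rr.append((xs[-1]+.5,v))
for q in(L,Rr):
    f=fitl(onplane('wrist',par,q,.058,o));dd=f[0]*np.sign(f[0][0]);print('side',np.degrees(np.arctan2(dd[1],dd[0])),f[1:])
B=[]
for u in range(275,375,5):
    ys=np.where(m[200:300,u])[0]+200;B.append((u,ys[-1]+.5))
f=fitl(onplane('wrist',par,B,.058,o));dd=f[0]*np.sign(f[0][1]);rn=np.array([dd[1],-dd[0]]);print('rear',np.degrees(np.arctan2(rn[1],rn[0])),nn@f[1]-nn@p,f[2])
# scene
im=cv2.imread('pics/sc4.png')[:,:,::-1]
W=board('scene',im,o,(318,235,390,300));
r=cv2.minAreaRect((W*1000).astype(np.float32));print(r)
print('scene extents along n rel .6477',(W@[.9924,.1229]).min()-.6477,(W@[.9924,.1229]).max()-.6477)
E
```

```text
edge 7.123141 0.6466551 0.00014425594356886622 47
(array([ 0.1237, -0.9923], dtype=float32), array([0.6246, 0.2166], dtype=float32), np.float64(0.0001456986280704763), 33)
(array([ 0.1258, -0.9921], dtype=float32), array([0.6458, 0.0472], dtype=float32), np.float64(0.0001589481679727447), 29)
side 7.0685306 (array([0.5816, 0.1787], dtype=float32), np.float64(0.00011240156913246675), 42)
side 7.0860133 (array([0.595 , 0.0722], dtype=float32), np.float64(0.00016922184128934922), 42)
rear 6.9879436 -0.10358083 3.506987912458999e-05
((601.0416870117188, 127.75973510742188), (145.2572021484375, 114.31835174560547), 6.9722771644592285)
scene extents along n rel .6477 -0.10817992717938896 0.037128969896900954
```

Run:
```python
from meas import *
o=robot.get_obs()
im=cv2.imread('pics/w4.png')[:,:,::-1];par=robot.camera_params('wrist');m=wood(im)
P=[]
for u in range(300,412,5):
    v=next(v for v in range(80,5,-1) if not m[v,u]);P.append((u,v+.5))
W=onplane('wrist',par,P,.058,o);n=np.array([.9923,.1240]);f=fitl(W);print('slot rear -> overhang',n@f[1]-.6467+.032,P[::6])
im=cv2.imread('pics/sc4.png')
for u in (220,260,300,360):print(u,[tuple(int(x) for x in im[v,u]) for v in range(262,312,1)][::2])
sp=robot.camera_params('scene')
print(onplane('scene',sp,[(342,294),(384,287)],.058)@n-.6467)
```

```text
slot rear -> overhang 0.033995386880636164 [(300, 35.5), (330, 35.5), (360, 35.5), (390, 37.5)]
220 [(164, 168, 163), (164, 167, 162), (163, 166, 161), (162, 166, 160), (160, 163, 158), (164, 167, 162), (165, 169, 163), (165, 168, 164), (163, 166, 162), (164, 168, 162), (165, 168, 163), (165, 168, 164), (164, 167, 162), (165, 168, 163), (167, 169, 165), (167, 170, 165), (165, 168, 165), (166, 169, 164), (165, 168, 163), (166, 170, 164), (166, 169, 165), (155, 159, 154), (99, 102, 98), (68, 72, 65), (59, 73, 52)]
260 [(125, 175, 208), (125, 177, 211), (125, 177, 211), (127, 179, 213), (127, 180, 213), (128, 181, 214), (128, 181, 214), (129, 183, 215), (131, 185, 217), (131, 185, 217), (131, 186, 217), (122, 172, 199), (111, 130, 141), (156, 160, 157), (163, 166, 163), (165, 169, 165), (164, 167, 162), (163, 167, 162), (125, 129, 124), (77, 80, 76), (59, 70, 57), (63, 77, 57), (62, 79, 56), (71, 91, 61), (95, 120, 79)]
300 [(90, 92, 95), (88, 92, 93), (90, 94, 95), (89, 94, 93), (89, 94, 94), (89, 94, 94), (89, 93, 93), (90, 94, 95), (114, 117, 116), (141, 144, 140), (142, 145, 141), (142, 146, 141), (144, 146, 143), (153, 156, 153), (146, 149, 145), (86, 91, 87), (61, 67, 61), (62, 75, 56), (62, 77, 55), (66, 83, 59), (89, 114, 75), (98, 123, 81), (102, 130, 85), (110, 139, 91), (110, 141, 91)]
360 [(122, 174, 207), (128, 183, 215), (126, 179, 213), (124, 176, 209), (121, 172, 205), (122, 173, 206), (127, 179, 214), (125, 176, 209), (110, 157, 187), (75, 97, 110), (66, 71, 71), (58, 71, 61), (89, 124, 139), (114, 163, 193), (96, 135, 157), (82, 107, 89), (97, 123, 82), (96, 122, 81), (76, 98, 67), (74, 95, 66), (91, 116, 79), (101, 129, 84), (97, 124, 82), (103, 131, 86), (110, 140, 91)]
[0.0358 0.0374]
```

{"name": "carry_out", "arguments": {
  "moves": [
    [0.6,0,0,0.3,0,0,0],
    [0.6,0,0,0.6,0,0,0],
    [0.6,0,0,0.8,0,0,0],
    [0.6,0,0,0.8,0,0,0],
    [0.6,0,0,-1.0,0,0,0],
    [0.6,0,0,-3.0,0,0,0],
    [0.6,0,-5,-4.0,0,0,0],
    [0.6,0,-10,-4.0,0,0,0],
    [0.6,0,-13,-1.0,0,0,0],
    [0.6,0,-14,2.0,0,0,0],
    [0.6,0,-14,5.0,0,0,0],
    [0.6,0,-14,5.0,0,0,0],
    [0.6,0,-14,5.0,0,0,0]
  ]
}}

```text
time: 5.95
position: [0.5666, 0.1373, 0.2172]
tool_rot: [0.53, -0.469, 0.468, -0.529]
ft_force: [-1.0, 1.0, 0.0]
grip_width: 0.0519
```

Run:
```python
from rig import robot
from h import *
np.set_printoptions(precision=4,suppress=True)
o=robot.get_obs();print(o['time'],o['position'],o['ft_force'],o['joint_velocities'])
cv2.imwrite("pics/w5.png",robot.camera("wrist")[:,:,::-1])
im=robot.camera("scene");cv2.imwrite("pics/sc5.png",im[:,:,::-1])
im=robot.camera("side");cv2.imwrite("pics/sd5.png",im[:,:,::-1])
```

```text
5.95 [0.5666 0.1373 0.2172] [-0.9514  0.9553  0.0212] [ 0.0011 -0.0092  0.0466  0.0016  0.0046  0.0004]
```

View pics/w5.png

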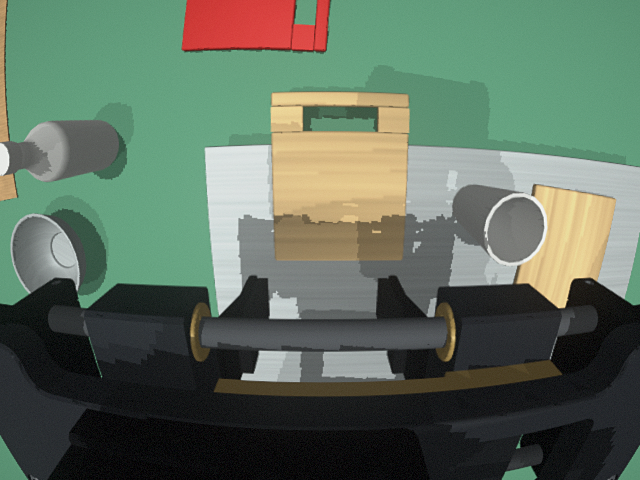

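View pics/sd5.png

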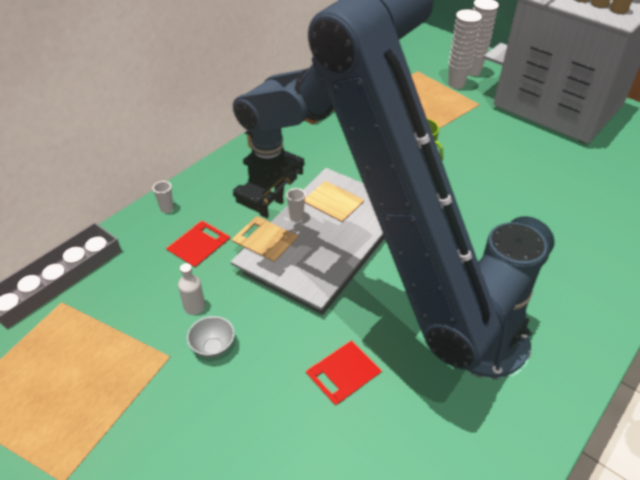

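```bash
cat > m5.py <<'E'
from meas import *
import sys
f5=sys.argv[1];o=robot.get_obs();im=cv2.imread(f5)[:,:,::-1]
m=wood(im);par=robot.camera_params('wrist')
def col(cols,v0,v1,step,cond,off):
    P=[]
    for u in cols:
        v=next((v for v in range(v0,v1,step) if cond(v,u)),None)
        if v is not None:P.append((u,v+off))
    return P
g=cv2.inRange(cv2.cvtColor(im,cv2.COLOR_RGB2HSV),(45,60,0),(95,255,255))
cx=[int(x) for x in sys.argv[2:]] # left edge cols a b, right c d, board cols e f, row mid, 
e=fitl(onplane('wrist',par,col(list(range(cx[0],cx[1],3))+list(range(cx[2],cx[3],3)),200,60,-1,lambda v,u:g[v-3:v+1,u].all(),.5),.05,o))
d=e[0]*np.sign(e[0][1]);n=np.array([d[1],-d[0]]);E=n@e[1];print('edge',np.degrees(np.arctan2(n[1],n[0])),E,e[2:])
def ln(name,P,z=.058):
    f=fitl(onplane('wrist',par,P,z,o));dd=f[0]*np.sign(f[0][1]);k=np.array([dd[1],-dd[0]])
    print(name,'n off %.4f'%(n@f[1]-E),'ang %.2f'%np.degrees(np.arctan2(k[1],k[0])),f[2],P[len(P)//2])
    return n@f[1]-E
B=range(cx[4],cx[5],4)
fr=ln('front',col(B,60,200,1,lambda v,u:m[v:v+3,u].all(),-.5))
re=ln('rear',col(B,290,150,-1,lambda v,u:m[v-3:v+1,u].all(),.5)); print('len',fr-re)
S=range(cx[6],cx[7],4)
sr=ln('slotrear',col(S,cx[8],60,-1,lambda v,u:not m[v,u],.5))
for side in(0,-1):
    P=[]
    for v in range(cx[9],cx[10],4):
        xs=np.where(m[v,cx[4]-30:cx[5]+30])[0]+cx[4]-30;P.append((xs[side]+(-.5 if side==0 else .5),v))
    f=fitl(onplane('wrist',par,P,.058,o));dd=f[0]*np.sign(f[0][0]);print('side ang %.2f'%np.degrees(np.arctan2(dd[1],dd[0])),f[1])
E
python3 m5.py pics/w5.png 212 268 415 470 278 402 310 375 150 140 250
python3 - <<'E'
import cv2
im=cv2.imread('pics/w5.png');cv2.imwrite('pics/w5c.png',cv2.resize(im[70:280,200:470],None,fx=2.8,fy=2.8,interpolation=cv2.INTER_NEAREST))
E
```

```text
edge 7.121536 0.6465133 (np.float64(0.0002469435114031026), 38)
front n off 0.0411 ang 6.92 0.00019017079950945837 (338, 91.5)
rear n off -0.0966 ang 6.93 5.378975602649658e-05 (338, 259.5)
len 0.13768554
slotrear n off 0.0098 ang 6.47 0.000182534035176564 (342, 130.5)
side ang 7.21 [0.5748 0.1779]
side ang 6.90 [0.6054 0.0729]
```

View pics/w5c.png

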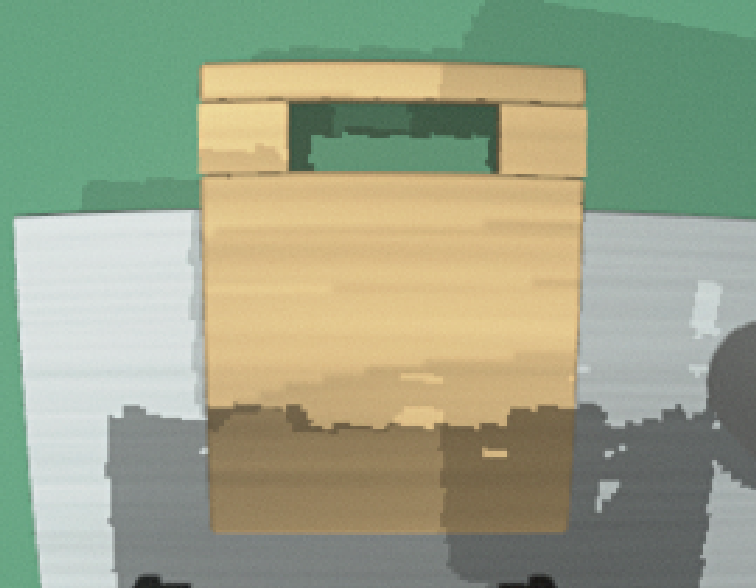

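{"name": "carry_out", "arguments": {
  "moves": [
    [0.6,0,0,-4.5,0,0,0],
    [0.6,0,0,-8.5,0,0,0],
    [0.6,0,4,-8.5,0,0,0],
    [0.6,0,8,-8.5,0,0,0],
    [0.6,0,12,-8.5,0,0,0],
    [0.6,0,13.5,-8.5,0,0,0],
    [0.6,0,14,-8,0,0,0],
    [0.6,0,14,-6.5,0,0,0],
    [0.6,0,14,-5.2,0,0,0],
    [0.6,0,14,-4.6,0,0,0],
    [0.6,0,14,-4.3,0,0,0],
    [0.6,0,14,-4.1,0,0,0],
    [0.6,0,14,-3.9,0,0,0],
    [0.6,0,14,-3.9,0,0,0],
    [0.6,0,14,-3.9,0,0,0]
  ]
}}

```text
time: 7.6
position: [0.5278, 0.1325, 0.0776]
tool_rot: [0.53, -0.469, 0.468, -0.53]
ft_force: [-0.4, 1.1, -0.3]
grip_width: 0.0522
```

{"name": "carry_out", "arguments": {
  "moves": [
    [0.6,0,0,-1.5,0,0,0],
    [0.6,0,0,-4.0,0,0,0],
    [0.6,0,-5,-5.0,0,0,0],
    [0.6,0,-10,-5.0,0,0,0],
    [0.6,0,-13,-1.0,0,0,0],
    [0.6,0,-14,2.0,0,0,0],
    [0.6,0,-14,3.9,0,0,0],
    [0.6,0,-14,3.9,0,0,0],
    [0.6,0,-14,3.9,0,0,0],
    [0.6,0,-14,3.9,0,0,0]
  ]
}}

```text
time: 8.6
position: [0.5648, 0.1372, 0.2166]
tool_rot: [0.531, -0.469, 0.467, -0.529]
ft_force: [-0.8, -0.3, 0.4]
grip_width: 0.052
```

```bash
python3 - <<'E'
from rig import robot
from h import *
np.set_printoptions(precision=4,suppress=True)
o=robot.get_obs();print(o['time'],o['position'],o['ft_force'],o['joint_velocities'])
im=robot.camera("wrist")[:,:,::-1];cv2.imwrite("pics/w6.png",im);cv2.imwrite('pics/w6c.png',cv2.resize(im[70:280,200:470],None,fx=2.8,fy=2.8,interpolation=cv2.INTER_NEAREST))
im=robot.camera("scene");cv2.imwrite("pics/sc6.png",im[:,:,::-1])
E
python3 m5.py pics/w6.png 212 268 415 470 278 402 310 375 150 140 250
```

```text
8.6 [0.5648 0.1372 0.2166] [-0.8152 -0.2708  0.4359] [ 0.0016 -0.0008 -0.0025 -0.0008 -0.004  -0.0016]
edge 7.146123 0.64848584 (np.float64(0.00024887439982066687), 38)
front n off 0.0437 ang 6.94 0.0002504222030442969 (338, 85.5)
rear n off -0.0950 ang 6.95 4.344284736190068e-05 (338, 255.5)
len 0.1387273
slotrear n off 0.0120 ang 7.35 0.00021532345526027432 (342, 125.5)
side ang 7.29 [0.5878 0.1794]
side ang 6.97 [0.6021 0.0721]
```

View pics/w6.png

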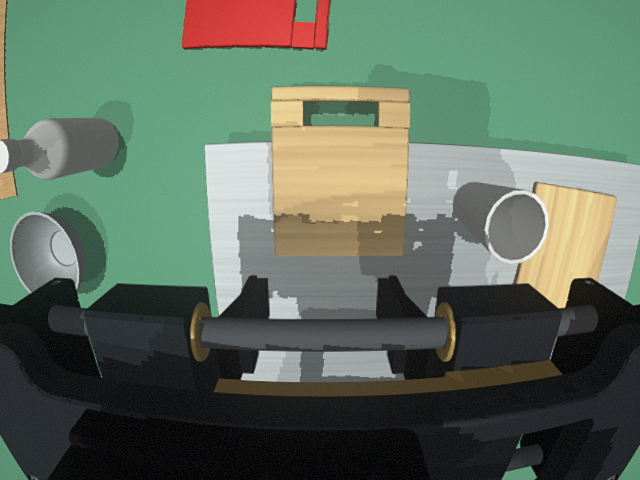

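View pics/sc6.png

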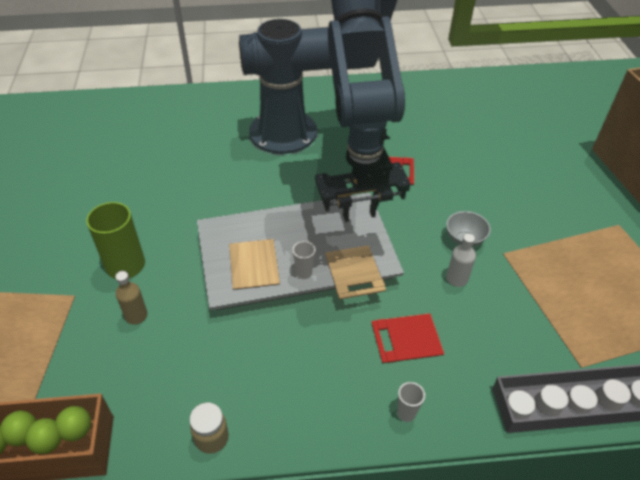

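Run:
```python
from meas import *
im=cv2.imread('pics/sc6.png')[:,:,::-1].astype(float);sp=robot.camera_params('scene');g=cv2.cvtColor(im.astype(np.uint8),cv2.COLOR_RGB2GRAY).astype(float)
def drop(cols,line,w=6):
    P=[]
    for u in cols:
        v0=int(line(u));prof=g[v0-w:v0+w+1,u];d=np.diff(prof);i=int(np.argmin(d))
        if 0<i<len(d)-1:
            a,b,c=d[i-1:i+2];i=i+.5*(a-c)/(a-2*b+c)
        P.append((u,v0-w+i+.5))
    return np.array(P)
# edge top line approx from (220,305.5),(300,291)
n=np.array([.9923,.124])
E=drop(list(range(215,320,3))+list(range(390,397,3)),lambda u:306-(u-220)*.165)
f=fitl(onplane('scene',sp,E,.05));d=f[0]*np.sign(f[0][1]);n=np.array([d[1],-d[0]]);print('edge',np.degrees(np.arctan2(n[1],n[0])),n@f[1],f[2:],E[::8])
F=drop(range(346,380,2),lambda u:295-(u-346)*.16,4)
h=fitl(onplane('scene',sp,F,.058));d=h[0]*np.sign(h[0][1]);print('front',n@h[1]-n@f[1],np.degrees(np.arctan2(-d[0],d[1])),F[::5])
# others unmoved: plain board & cup between sc4 and sc6
for a,b in(('w5','w6'),):pass
def cen(fn):
    m=wood(cv2.imread(fn)[:,:,::-1]);s=m[230:300,225:290];M=cv2.moments(s,True);return M['m10']/M['m00']+225,M['m01']/M['m00']+230,M['m00']
print(cen('pics/sc4.png'),cen('pics/sc6.png'))
dd=np.abs(cv2.imread('pics/sc4.png').astype(int)-cv2.imread('pics/sc6.png')).max(2);ys,xs=np.where(dd>60);print(xs.min(),xs.max(),ys.min(),ys.max(), (dd[235:285,290:315]>40).sum())
```

```text
edge 7.229718 0.64748174 (np.float64(0.0004359652852749002), 38) [[215.     306.3571]
 [239.     301.6522]
 [263.     297.8095]
 [287.     293.5   ]
 [311.     289.25  ]]
front 0.043566704 5.840445 [[346.     296.2273]
 [356.     294.3158]
 [366.     292.875 ]
 [376.     291.2222]]
(253.4313534566699, 263.9313534566699, 2054.0) (253.407299270073, 263.9051094890511, 2055.0)
302 409 0 297 10
```

```bash
python3 -c "
from rig import robot
print(robot.hand_in())"
```

```text
the job is handed in; nothing more can be done
None
```

I pushed the slotted board over the step's far edge with both fingertips against its rear end. I stopped about 3 mm short to measure, then gave it a final 3 mm push. The gripper was raised clear above the board before I handed in, at about 8.6 s on the robot's clock.

- **Overhang:** the last wrist view gave 43.7, 44.0 and 45.0 mm (from the front end, slot and rear end), and the scene view gave 43.6 mm. That puts it at about 44 mm against the 45 mm asked, and the whole slot hangs past the edge. I left the last millimetre because it is within what I could measure.
- **Squareness:** in the wrist view the board's sides and ends lie within about 0.3° of the step's 7.1° heading. The scene view's front-edge line read 1.4° off. That line is short and blurred, so I trust the wrist reading.
- **Measuring error:** in the wrist view the board measured 138.7 mm long instead of 140 mm. The scale is therefore about 1% short.
- **Other objects:** between the last two scene pictures the plain board shifted by less than 0.1 pixel and the cup showed no real change. I checked the bottles, pitcher and bowl only by eye; the arm never went near them.
- **Forces:** readings at the end of each move stayed around 1 N.

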